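Slide the tall fastener crate home into the empty bay

ROBOT

A 7-joint arm with a two-finger parallel gripper is mounted at the origin on the work surface. World frame = base frame: x ahead of the robot, y to its left, z up, the work surface at z = 0. Lengths are in m, angles in degrees, forces in N, time in s.
With the tool pointing down it reaches from about 0.425 to 0.875 m from the base axis. Payload 4.7 kg.
Tool frame: the origin (TCP) lies midway between the tips of the shut fingers; the grasp point (between the pads) lies 19 mm behind it; z points along the fingers, y is the line along which they close (so a half turn about z gives the same grasp; the last joint's range is limited). The gripper opens to 87 mm and grips with 3 to 60 N. Pads are 19 mm wide; open, the fingers measure 117 mm over their backs; the gripper's body (75 mm by 190 mm) begins 51 mm behind the grasp point.
Start: joints at [69.792, 18.392, -4.016, 83.108, 1.295, 78.541, -3.26], TCP at [0.233, -0.607, 0.223] pointing down, gripper open.
Joint ranges: [-163.93, 163.93], [-17.29, 119.83], [-79.2, 71.16], [3.27, 140.29], [-89.18, 269.18], [5.43, 117.66], [-154.24, 154.24]. Speed limits (degrees/s): [147.25, 147.25, 180, 180, 180, 180, 180].

INTERFACE

Orientations are given as [roll, pitch, yaw] about the fixed x, y, z axes, in that order (R = Rz(yaw) Ry(pitch) Rx(roll)).
In Python, from cell import env, viewer, boxes_of, masks_of gives the robot as it stands. The module is installed in compiled form; this text tells all that it offers.
- The arm moves only by the tool apply_moves, never from a script. Its argument "moves" is a list of rows, each a list of 7 numbers: the shift along the tool's x, y, z scaled (see below), then the turn, a rotation vector about the tool's x, y, z scaled (see below), then the opening, from 0 (shut) to 1 (fully open). A call has 1 to 20 rows; each row is the pose to reach, as a shift and turn from the pose commanded when the call began, along the tool's axes at that moment; what a row does not reach only later rows make up. The controller multiplies each number of a shift by 0.2 m and each number of a turn by 1.5 rad. A row lasts 1/10 s, in which the tool goes at most 50 mm and 8.59 degrees, less where a joint would pass 70% of its speed; a pose out of reach is approached as far as the arm can. A call with a number of a shift or a turn outside -1 to 1 is refused whole. A call with a gripper value outside its range is refused whole. The fingers move at their own pace and stop on an object; "grip_force" is the grip in N (left out, the last holds). Time passes only in rows, so rows that repeat a pose let the fingers close. It gives the time, the measured TCP pose, the force, the opening and the grip force at its end, in the units of the state.
- env.get_obs(): the state, without advancing time (a new reading comes with each control period).
- viewer.read_camera(name): name is "scene" or "top" or "wrist"; returns the picture (384x512x3 uint8, red, green, blue); there is no depth.
- viewer.get_calibration(name): a dict with "fov_y" (degrees; the focal length in pixels is half the picture's height over the tangent of half this angle, whatever the lens; pixels are square), "cx", "cy" (the principal point, pixels), "position" and "orientation" of the camera in the world. Camera axes: x right, y up, looking along -z (the intrinsics and any distortion apply to the point x, -y, -z); pixel columns grow to the right and rows downward; lengths in m; the calibration is good to about 2 mm. The wrist camera is an equidistant fisheye: a pixel r from the principal point sees the ray r / f radians off the axis. A picture is of the moment at which its call begins: read the wrist's pose just before it. get_calibration takes no time and is no camera call; for the wrist camera it gives the pose at the moment of the call.
- env.sign_off(): hands the job in; it is judged then, once.
Trained networks look in the newest picture that a camera, given by its name, has taken for a name from the list of things; names that differ only in an ending like _2 or _b are one class to them, and where a whole thing is asked for, a point or a joint stands for the part that bears it (a point fixed in the world has none). Each returns a list of dicts, best first, with "conf" (0 to 1); they miss things now and then, are a little off and sometimes report something else, mostly with a low value. They report only what shows in the picture. A call takes as long as a camera call. They do not tell look-alikes from the thing itself.
- boxes_of(camera, target): "location" ([column, row] in pixels, amid what is visible of it).
- masks_of(camera, target): "pixels" (384x512 bool, what is visible of it) and "location" ([column, row] in pixels, amid what is visible of it).
The state is a dict: "time_s": time; "qpos": joint angles; "joint_velocities": joint speeds; "effort": joint torques, N m; "tool_pos": TCP position; "tool_rot": TCP orientation; "force": force on the tool from outside, world axes, zero at the start; "wrist_torque": the same for the moment, N m; "grip_width": finger opening in m; "grasp_force": force on a finger pad.
Only numpy, scipy, OpenCV 4.12 (cv2) and the standard library are available. Lean on these libraries where they do the work, as an engineer would, in place of code of your own. Each camera call takes 0.05 s, during which the arm holds its last target. There are 200 camera calls.

TASK

Push the tall crate across the bench into the empty angle-iron bay, until it stands fully home, squarely against the back stop. It is heavy and top-heavy, so push it low, with the fingers only against the wooden base board it stands on, so that it slides upright without tipping; keep the fingers off the box and its handle and do not lift it. Leave everything else on the bench where it is.

Things in the scene. Friction and masses are not known exactly. Their poses are not given: they have to be found in the camera images.
- crate: tall crate: a flat wooden base board, 120 mm deep (its x), 150 mm wide (its y), 30 mm high, with a tall box fixed on it (see crate_box). Origin at the centre of the board's underside, z up. In all 1.4 to 2.0 kg, rubber underside, friction on the bench 0.7 to 0.9: pushed on the board it slides, pushed high on the box it tips. At the start its x axis lies within 0.3 rad of the robot's
- crate_box: the tall plywood box of the crate with a dark bail handle on its lid: 85 mm along x, 80 mm along y, from 30 to 170 mm above the bench, the handle up to 203 mm. Flush with the board's far (+x) edge, so the board juts out 35 mm on the near side and on both flanks. Origin at the centre of the box's foot, on the board. Not to be touched with the fingers
- bay: the empty one of two equal bays side by side: a U of steel angle fixed to the bench, open to its -x (towards the robot), no floor. Origin: where the crate's origin lies when home, x axes parallel. Stop face at x = +60 mm; cheek inner faces at y = +-87 mm (12 mm play each side), cheeks 8 mm thick, from x = -4 to +60 mm; all 30 mm high. The crate's near 56 mm stay outside
- other_bay: the second, equal bay, occupied by the squat box; same frame and sizes as the empty bay
- squat_box: squat open wooden box of bolts, 88 x 122 mm, 70 mm high, standing in the other bay; a bystander; origin at the centre of its underside
- oil_can: grey oil bottle, 60 mm across, 150 mm high; a bystander; origin at the centre of its underside
- jar: glass screw jar with steel cap, 64 mm across, 85 mm high; a bystander; origin at the centre of its underside
- hammer: hammer lying on the bench; a bystander
- wrench: wrench lying on the bench; a bystander
- screwdriver: screwdriver lying on the bench; a bystander
- socket_block: low dark wooden block, 60 x 130 mm, with five sockets standing in it, 44 mm high; a bystander; origin at the centre of its underside
There are look-alikes about, which are no part of the job. What is shaped like the bay but blue is not meant.

How it is judged (in metres and radians):
At the end, for the whole second after the job is handed in: The crate stands upright and at rest on the bench in the empty bay, within 8 mm of the back stop, within 15 mm of the bay's middle and square to it within 0.08 rad (x of crate in the frame of bay between -0.008 and 0.006 m and y of crate in the frame of bay between -0.015 and 0.015 m and angle between the x axis of crate and the x axis of bay, either way round below 0.08 rad and angle between crate's own z axis and vertical below 0.04 rad and height (world z) of crate below 0.005 m and linear speed of crate below 0.01 m/s); the robot touches nothing.
It fails at once if the crate tips or rocks by more than 0.15 rad (angle between crate's own z axis and vertical above 0.15 rad).
It fails at once if the crate is lifted (its underside's centre rises more than 10 mm) (height (world z) of crate above 0.01 m).
It fails at once if the fingers take hold of or press on the box or its handle (contact force between the fingers and crate_box above 2 N).
It fails at once if a bystander is moved by more than 20 mm (distance of any of squat_box, oil_can, jar, hammer, wrench, screwdriver, socket_block from where it was at the start of the episode above 0.02 m).
It also fails if it takes over 51 s, if anything falls off the work surface, if the arm or the gripper's body presses on something with over 40 N, if the wrist force passes 120 N, or if a joint passes its speed limit or range.

## Working session

There is one attempt and no reset: what is moved stays moved. The work goes in short steps, Python scripts to look and compute and a tool call to move; the robot and the scene stay as the last step left them, time stands still between calls to the robot, and variables do not carry over. Pictures are saved under pics/ and viewed, at most 10 in all, crops included, and the job is handed in when it is done.

Besides the shell and the picture viewer there is one more tool, called in YAML: its name, and indented under it one key for each argument. apply_moves: Moves the arm, as the interface text tells. Shifts and turns lie within -1 to 1; 1 stands for 0.2 m of shift or 1.5 rad of turn. Its arguments: {"type":"object","properties":{"moves":{"type":"array","items":{"type":"array","items":{"type":"number","minimum":-1,"maximum":1}}},"grip_force":{"type":"number"}},"required":["moves"]}

```bash
mkdir -p pics; cat > h.py <<'E'
import numpy as np, cv2
from scipy.spatial.transform import Rotation as R
from cell import env, viewer, boxes_of, masks_of
def cam(name):
    c=viewer.get_calibration(name); return c
def rot(c):
    o=np.array(c["orientation"],float)
    if o.shape==(3,3): return o
    if o.size==4: return R.from_quat(o).as_matrix()
    return R.from_euler('xyz',o,degrees=True).as_matrix()
def px2w(c,uv,z=0.,fish=False):
    f=192/np.tan(np.radians(c["fov_y"]/2)); uv=np.atleast_2d(np.array(uv,float))
    d=(uv-[c["cx"],c["cy"]])/f
    if fish:
        r=np.linalg.norm(d,axis=1,keepdims=True); d=d/np.maximum(r,1e-9)*np.sin(r); zz=np.cos(r[:,0])
    else: zz=np.ones(len(d))
    v=np.c_[d[:,0],-d[:,1],-zz]@rot(c).T; p=np.array(c["position"])
    return p+v*((z-p[2])/v[:,2])[:,None]
def w2px(c,P):
    f=192/np.tan(np.radians(c["fov_y"]/2)); q=(np.atleast_2d(P)-c["position"])@rot(c)
    return np.c_[c["cx"]+f*q[:,0]/-q[:,2], c["cy"]-f*q[:,1]/-q[:,2]]
E
python3 - <<'E'
from h import *
for n in("top","scene"):
    im=viewer.read_camera(n); print(n,cam(n))
    cv2.imwrite(f"pics/{n}1.png",cv2.resize(im[:,:,::-1],(800,600),interpolation=cv2.INTER_CUBIC))
    c=cam(n)
    for t in("crate","crate_box","bay","other_bay","squat_box","oil_can","jar","hammer","wrench","screwdriver","socket_block"):
        for b in boxes_of(n,t)[:3]: print(t,round(b["conf"],2),np.round(b["location"]),px2w(c,b["location"])[0].round(3))
o=env.get_obs();print(o["time_s"],o["tool_pos"],o["tool_rot"],o["force"])
E
```

```text
top {'fov_y': 48.19566710393637, 'cx': 253.75389431287138, 'cy': 189.22517009679729, 'position': array([0.28379007, 0.00584278, 1.33461894]), 'orientation': array([ 10.88061599,  -0.99414868, -90.48670172])}
crate 0.6 [248. 202.] [ 0.5 -0.   0. ]
crate 0.16 [358. 150.] [ 0.669 -0.359  0.   ]
crate_box 0.62 [251. 193.] [ 0.528 -0.009  0.   ]
crate_box 0.59 [152. 191.] [0.537 0.301 0.   ]
crate_box 0.29 [150. 132.] [0.729 0.316 0.   ]
bay 0.88 [207. 129.] [0.74  0.131 0.   ]
bay 0.57 [134. 268.] [0.299 0.347 0.   ]
other_bay 0.97 [284. 128.] [ 0.742 -0.119  0.   ]
oil_can 0.85 [144. 132.] [0.732 0.336 0.   ]
oil_can 0.69 [363. 147.] [ 0.677 -0.374  0.   ]
jar 0.74 [246. 108.] [0.811 0.003 0.   ]
hammer 0.79 [367. 216.] [ 0.454 -0.376  0.   ]
wrench 0.83 [355. 153.] [ 0.658 -0.347  0.   ]
screwdriver 0.76 [154. 187.] [0.548 0.296 0.   ]
socket_block 0.94 [103. 206.] [0.491 0.451 0.   ]
scene {'fov_y': 55.39930943957537, 'cx': 251.8232136836505, 'cy': 188.5933391976038, 'position': array([1.40412155, 0.28310482, 0.80616029]), 'orientation': array([ 5.12459999e+01, -8.17154356e-02,  1.07757022e+02])}
crate 0.77 [251. 186.] [ 0.431 -0.029  0.   ]
crate_box 0.94 [251. 176.] [ 0.376 -0.048  0.   ]
bay 0.93 [360. 182.] [0.291 0.336 0.   ]
bay 0.74 [274. 250.] [0.697 0.127 0.   ]
bay 0.64 [194. 212.] [ 0.622 -0.163  0.   ]
other_bay 0.57 [192. 230.] [ 0.699 -0.134  0.   ]
squat_box 0.67 [194. 212.] [ 0.621 -0.164  0.   ]
oil_can 0.57 [345. 259.] [0.671 0.328 0.   ]
hammer 0.8 [163. 173.] [ 0.461 -0.364  0.   ]
wrench 0.61 [130. 210.] [ 0.677 -0.367  0.   ]
socket_block 0.95 [390. 224.] [ 0.482  0.447 -0.   ]
socket_block 0.69 [345. 258.] [0.666 0.328 0.   ]
1.2 [ 0.23307333 -0.6068094   0.22258683] [1.79993941e+02 3.57467841e-03 2.10159074e+01] [0.47651484 0.15872267 0.2293233 ]
```

View pics/top1.png

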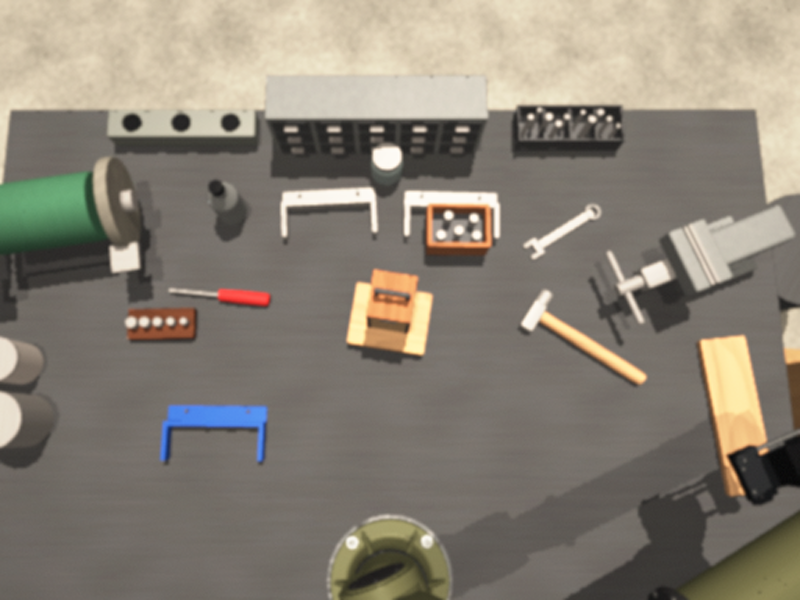

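View pics/scene1.png

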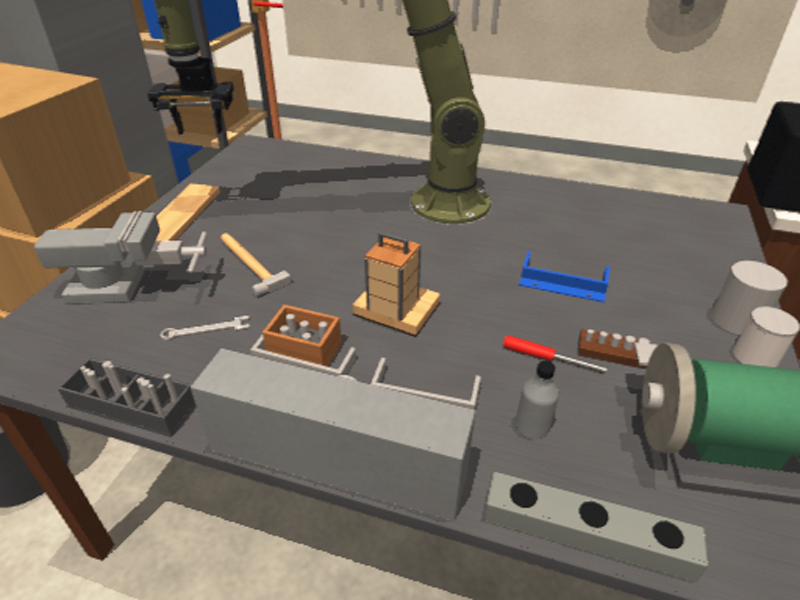

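The top picture (800x600) shows the crate around (390,315), turned slightly clockwise. The white empty bay is at (330,205), and the occupied bay at (450,210) is next to it on the right. The blue look-alike is at (215,430). Next I'll zoom in to get the corners.

```bash
python3 - <<'E'
from h import *
im=viewer.read_camera("top"); np.save("top.npy",im)
cr=im[110:240,170:300]; cv2.imwrite("pics/crop1.png",cv2.resize(cr[:,:,::-1],(598,598),interpolation=cv2.INTER_CUBIC))
c=cam("top")
for t in("crate","bay"):
    for m in masks_of("top",t)[:2]:
        k=m["pixels"].astype(np.uint8); print(t,m["conf"],m["location"],k.sum(),cv2.minAreaRect(cv2.findNonZero(k)))
        np.save(f"m_{t}_{int(m['location'][0])}.npy",k)
E
```

```text
crate 0.72 [248.4, 204.1] 2238 ((249.3612518310547, 199.4017333984375), (49.34255599975586, 50.25490188598633), 8.746162414550781)
bay 0.91 [207.7, 125.8] 797 ((209.4765167236328, 136.05386352539062), (29.065034866333008, 60.442657470703125), 86.98721313476562)
bay 0.68 [135.3, 266.2] 1044 ((136.5, 276.5), (35.0, 67.0), 90.0)
```

View pics/crop1.png

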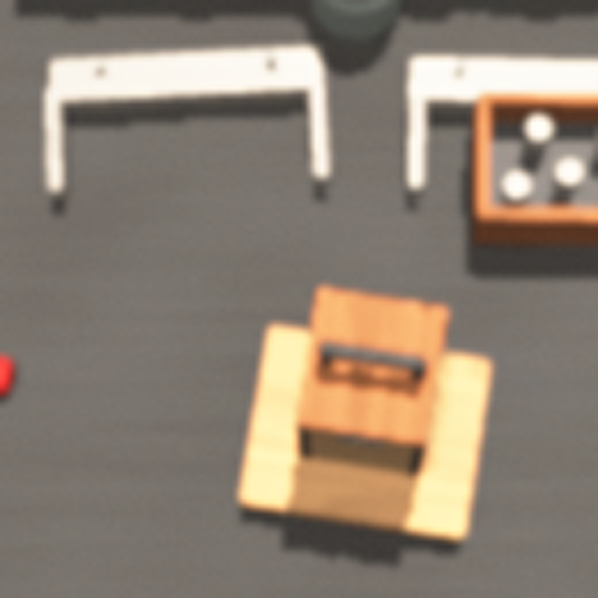

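```bash
python3 - <<'E'
from h import *
from scipy.optimize import least_squares
c=cam("top")
P=lambda L:(np.array(L)+.5)/4.6-.5+[170,110]
b=px2w(c,P([(240,499),(463,531),(493,358),(270,324)]),.03)[:,:2]
mod=np.array([(-60,75),(-60,-75),(60,-75),(60,75)])/1000
def fit(mod,b):
    f=lambda p:((mod@np.array([[np.cos(p[2]),-np.sin(p[2])],[np.sin(p[2]),np.cos(p[2])]]).T+p[:2])-b).ravel()
    r=least_squares(f,[.5,0,0]);return r.x.round(4),(r.fun.reshape(-1,2)*1000).round(1)
print(b.round(3)); print(fit(mod,b))
# bay: cheek tip outer/inner corners at z=.03, stop inner corners (ground and top)
t=px2w(c,P([(47,188),(64,188),(312,177),(330,177)]),.03)[:,:2]
print(t.round(3),fit(np.array([(-4,95),(-4,87),(-4,-87),(-4,-95)])/1000,t))
s0=px2w(c,P([(66,102),(306,91)]),.0); print("stop ground",s0.round(3))
x0=fit(np.array([(-4,95),(-4,87),(-4,-87),(-4,-95)])/1000,t)[0]
def T(p,L): 
    L=np.array(L,float)/1000; q=L.copy(); q[:,0]=p[0]+np.cos(p[2])*L[:,0]-np.sin(p[2])*L[:,1]; q[:,1]=p[1]+np.sin(p[2])*L[:,0]+np.cos(p[2])*L[:,1]; return q
im=np.load("top.npy")[110:240,170:300,::-1]; im=cv2.resize(im,(598,598),interpolation=cv2.INTER_CUBIC)
def dr(p,L,col):
    q=(w2px(c,T(p,L))-[170,110]+.5)*4.6-.5
    cv2.polylines(im,[q.round().astype(int)],False,col,1)
dr(x0,[(-4,87,30),(60,87,30),(60,-87,30),(-4,-87,30)],(0,0,255)); dr(x0,[(-4,87,0),(60,87,0),(60,-87,0),(-4,-87,0)],(255,0,0))
dr(x0,[(-4,95,30),(68,95,30),(68,-95,30),(-4,-95,30)],(0,255,0))
p=fit(mod,b)[0]
for z,col in((30,(0,0,255)),(0,(255,0,0))): dr(p,[(-60,75,z),(-60,-75,z),(60,-75,z),(60,75,z),(-60,75,z)],col)
dr(p,[(-25,40,170),(-25,-40,170),(60,-40,170),(60,40,170),(-25,40,170)],(0,255,0))
cv2.imwrite("pics/ov1.png",im)
E
```

```text
[[ 0.445  0.079]
 [ 0.423 -0.068]
 [ 0.54  -0.09 ]
 [ 0.564  0.06 ]]
(array([ 0.4929, -0.0049, -0.1625]), array([[ 0.6, -0.6],
       [-1.4, -0.8],
       [ 0.3,  1.8],
       [ 0.4, -0.4]]))
[[0.659 0.212]
 [0.659 0.201]
 [0.667 0.031]
 [0.667 0.019]] (array([0.6671, 0.116 , 0.0394]), array([[-0.2, -1.5],
       [ 0.2,  2.1],
       [-0.2, -2.5],
       [ 0.2,  1.8]]))
stop ground [[0.731 0.205 0.   ]
 [0.739 0.036 0.   ]]
```

View pics/ov1.png

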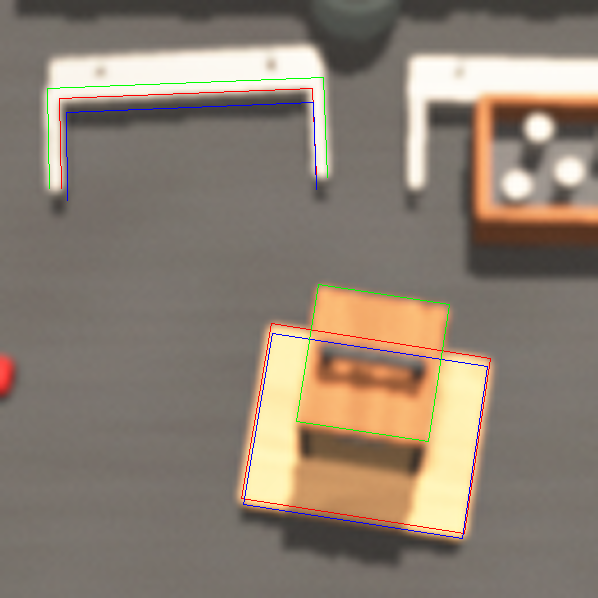

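The outlines fit. The crate is at (0.493, -0.005), yaw -0.16. The empty bay is at about (0.675, 0.117), yaw +0.04. The plan is to push the right flank with two spread fingers towards +y, then push the near face into the bay.

```bash
cat >> h.py <<'E'
def tool(yaw,tilt): # deg; tool x along yaw, top leaning back by tilt
    return R.from_euler('xyz',[180,0,yaw],degrees=True)*R.from_euler('y',tilt,degrees=True)
def now():
    o=env.get_obs(); return np.array(o["tool_pos"]),R.from_euler('xyz',o["tool_rot"],degrees=True),o
def plan(wps): # list of (pos, rot) -> scaled rows from present pose
    p,r,o=now(); print("t",o["time_s"],p.round(4),np.round(o["tool_rot"],1),"F",np.round(o["force"],1),"q",np.round(o["qpos"]))
    for q,s in wps:
        print(np.r_[r.inv().apply(np.array(q)-p)/.2,(r.inv()*s).as_rotvec()/1.5].round(3).tolist())
E
python3 - <<'E'
from h import *
c=cam("wrist");p,r,o=now();print("camera in tool",r.inv().apply(np.array(c["position"])-p))
g=np.array([.478,-.114,.23])
plan([(p+(g-p)*.4,tool(81,15)),(g,tool(81,15))])
E
```

```text
camera in tool [ 0.07272145 -0.00033886 -0.16266092]
t 1.35 [ 0.2331 -0.6068  0.2226] [180.   0.  21.] F [ 0.1  1.1 -0.4] q [70. 18. -4. 83.  1. 79. -3.]
[0.811, -0.744, -0.015, 0.091, 0.158, -0.694]
[2.027, -1.861, -0.037, 0.091, 0.158, -0.694]
```

The wrist camera is mounted on the tool's +x side, so it needs more lean to clear the box. I'll use a 30° tilt for the flank push.

```bash
python3 - <<'E'
from h import *
p,r,o=now()
g=np.array([.470,-.135,.23])
plan([(p+(g-p)*.45,tool(81,30)),(g,tool(81,30))])
E
```

```text
t 1.35 [ 0.2331 -0.6068  0.2226] [180.   0.  21.] F [ 0.1  1.1 -0.4] q [70. 18. -4. 83.  1. 79. -3.]
[0.878, -0.8, -0.017, 0.183, 0.316, -0.681]
[1.952, -1.777, -0.037, 0.183, 0.316, -0.681]
```

apply_moves:
  moves:
    - [0.88,-0.8,-0.017,0.183,0.316,-0.681,1]
    - [0.88,-0.8,-0.017,0.183,0.316,-0.681,1]
    - [0.88,-0.8,-0.017,0.183,0.316,-0.681,1]
    - [0.88,-0.8,-0.017,0.183,0.316,-0.681,1]
    - [0.88,-0.8,-0.017,0.183,0.316,-0.681,1]
    - [0.88,-0.8,-0.017,0.183,0.316,-0.681,1]
    - [0.88,-0.8,-0.017,0.183,0.316,-0.681,1]
    - [0.88,-0.8,-0.017,0.183,0.316,-0.681,1]
    - [0.88,-0.8,-0.017,0.183,0.316,-0.681,1]
    - [0.88,-0.8,-0.017,0.183,0.316,-0.681,1]

```text
time_s: 2.35
tool_pos: [0.3401, -0.3944, 0.2257]
tool_rot: [-179.9, -30.0, 80.8]
force: [0.3, -0.1, 0.1]
grip_width: 0.0868
grasp_force: 0.0
```

```bash
python3 - <<'E'
from h import *
p,r,o=now()
g=np.array([.470,-.135,.23])
plan([(p+(g-p)*.5,tool(81,30)),(g,tool(81,30))])
E
```

```text
t 2.35 [ 0.3401 -0.3944  0.2257] [-179.9  -30.    80.8] F [ 0.3 -0.1  0.1] q [ 72.  21. -16.  85. -14.  96.  48.]
[0.605, 0.218, 0.336, -0.0, 0.0, -0.002]
[1.21, 0.435, 0.672, -0.0, 0.0, -0.002]
```

apply_moves:
  moves:
    - [0.6,0.22,0.34,0,0,0,1]
    - [0.6,0.22,0.34,0,0,0,1]
    - [0.6,0.22,0.34,0,0,0,1]
    - [0.6,0.22,0.34,0,0,0,1]
    - [0.9,0.44,0.67,0,0,0,1]
    - [1,0.44,0.67,0,0,0,1]
    - [1,0.44,0.67,0,0,0,1]
    - [1,0.44,0.67,0,0,0,1]
    - [1,0.44,0.67,0,0,0,1]

```text
time_s: 3.25
tool_pos: [0.464, -0.1722, 0.2101]
tool_rot: [-180.0, -29.9, 80.9]
force: [0.2, -1.4, 0.7]
grip_width: 0.087
grasp_force: 0.0
```

```bash
python3 - <<'E'
from h import *
plan([(np.array([.473,-.135,.013]),tool(81,30)),(np.array([.478,-.114,.013]),tool(81,30))])
E
```

```text
t 3.25 [ 0.464  -0.1722  0.2101] [-180.   -29.9   80.9] F [ 0.2 -1.4  0.7] q [ 59.  11. -26. 100. -22.  83.  30.]
[-0.325, 0.016, 0.949, 0.0, 0.002, -0.001]
[-0.232, 0.024, 1.003, 0.0, 0.002, -0.001]
```

apply_moves:
  moves:
    - [-0.17,0.01,0.3,0,0,0,1]
    - [-0.25,0.016,0.6,0,0,0,1]
    - [-0.32,0.016,0.85,0,0,0,1]
    - [-0.325,0.016,0.95,0,0,0,1]
    - [-0.325,0.016,0.95,0,0,0,1]
    - [-0.325,0.016,0.95,0,0,0,1]
    - [-0.325,0.016,0.95,0,0,0,1]
    - [-0.325,0.016,0.95,0,0,0,1]

```text
time_s: 4.05
tool_pos: [0.4752, -0.1358, 0.015]
tool_rot: [179.8, -29.8, 81.0]
force: [-0.1, 0.4, 0.2]
grip_width: 0.087
grasp_force: 0.0
```

```bash
python3 - <<'E'
from h import *
im=viewer.read_camera("top"); c=cam("top"); p,r,o=now()
print("grip tip px",w2px(c,[p]))
a=im[110:240,170:300,::-1]; s=viewer.read_camera("scene")[80:250,170:340,::-1]
cv2.imwrite("pics/pre.png",np.hstack([cv2.resize(a,(400,400)),cv2.resize(s,(400,400))]))
# centre and yaw of crate during flank push, arc from (.493,-.005,-.1625) to (.508,.111,.04)
def tgt(x,y,th,gap,off=.003):
    t=np.array([np.cos(th),np.sin(th)]);n=np.array([-t[1],t[0]])
    q=np.array([x,y])+off*t-(.075+.0085+gap)*n
    return np.r_[q,.013],tool(np.degrees(th)+90,30)
np.set_printoptions(suppress=True)
plan([tgt(.493,-.005,-.1625,.004)]+[tgt(.493+.015*k,-.005+.117*k,-.1625+.2025*k,0) for k in(0,.25,.5,.75,1)])
E
```

```text
grip tip px [[291.27079964 208.71672134]]
t 4.15 [ 0.4748 -0.1349  0.0145] [179.9 -29.9  81. ] F [ 0.2  0.3 -0.7] q [ 55.  24. -26. 111. -20.  60.  33.]
[0.185, 0.001, 0.115, -0.0, 0.002, 0.003]
[0.203, 0.001, 0.125, -0.0, 0.002, 0.003]
[0.332, 0.017, 0.199, 0.017, 0.002, -0.026]
[0.461, 0.034, 0.273, 0.034, 0.002, -0.055]
[0.592, 0.05, 0.348, 0.05, 0.002, -0.085]
[0.724, 0.066, 0.424, 0.067, 0.002, -0.114]
```

View pics/pre.png

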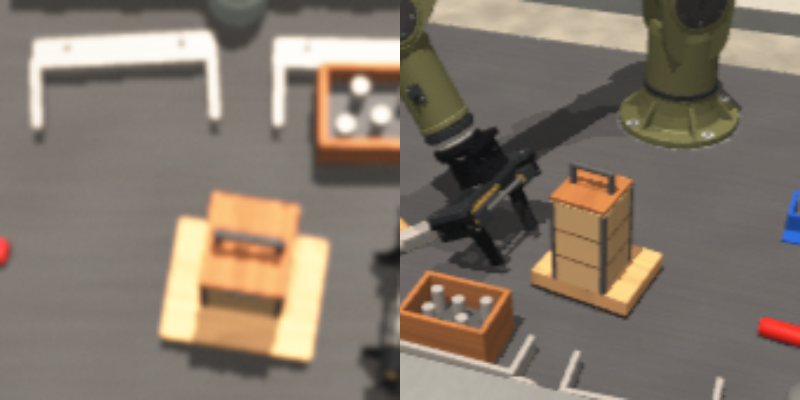

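The left half shows the crate clear of the fingers at the right edge. The right half shows the gripper leaning away from the box, with the fingers low beside the board. I'll push now.

apply_moves:
  moves:
    - [0.09,0,0.057,0,0,0,1]
    - [0.15,0,0.1,0,0,0.003,1]
    - [0.185,0,0.115,0,0,0.003,1]
    - [0.203,0,0.125,0,0,0.003,1]
    - [0.22,0.003,0.135,0.002,0.002,0,1]
    - [0.235,0.005,0.144,0.004,0.002,-0.004,1]
    - [0.251,0.007,0.153,0.006,0.002,-0.008,1]
    - [0.267,0.009,0.162,0.009,0.002,-0.012,1]
    - [0.284,0.011,0.171,0.011,0.002,-0.016,1]
    - [0.3,0.013,0.18,0.013,0.002,-0.019,1]
    - [0.316,0.015,0.19,0.015,0.002,-0.023,1]
    - [0.332,0.017,0.199,0.017,0.002,-0.026,1]
    - [0.348,0.019,0.208,0.019,0.002,-0.03,1]
    - [0.364,0.021,0.217,0.021,0.002,-0.034,1]
    - [0.38,0.023,0.227,0.023,0.002,-0.037,1]
    - [0.396,0.026,0.236,0.026,0.002,-0.04,1]
    - [0.412,0.028,0.245,0.028,0.002,-0.044,1]
    - [0.428,0.03,0.254,0.03,0.002,-0.047,1]
    - [0.445,0.032,0.264,0.032,0.002,-0.051,1]
    - [0.461,0.034,0.273,0.034,0.002,-0.055,1]

```text
time_s: 6.15
tool_pos: [0.4987, -0.0349, 0.0112]
tool_rot: [180.0, -29.7, 86.2]
force: [-1.6, -13.1, 2.7]
grip_width: 0.0869
grasp_force: 6.4
```

```bash
cat >> h.py <<'E'
def crate_pose(guess,z=.03,name="top",im=None):
    """fit board/box outline to the crate mask of the network in the top picture"""
    from scipy.optimize import minimize
    if im is None: im=viewer.read_camera(name)
    c=cam(name); ms=masks_of(name,"crate"); q0=w2px(c,[[guess[0],guess[1],.03]])[0]
    m=min([m for m in ms if m["conf"]>.3],key=lambda m:np.hypot(*(np.array(m["location"])-q0)))["pixels"]
    S=4; M=cv2.GaussianBlur(cv2.resize(m.astype(np.float32),None,fx=S,fy=S),(0,0),4)
    def boxp(p,x0,x1,w,z0,z1):
        L=np.array([(x,y,z) for x in(x0,x1) for y in(-w,w) for z in(z0,z1)])
        C,s=np.cos(p[2]),np.sin(p[2]); W=np.c_[p[0]+C*L[:,0]-s*L[:,1],p[1]+s*L[:,0]+C*L[:,1],L[:,2]]
        return cv2.convexHull(((w2px(c,W)+.5)*S*16).astype(np.int32))
    def cost(p):
        p=np.array(p)*[1,1,5]; I=np.zeros(M.shape,np.uint8)
        for a in((-.06,.06,.075,0,.03),(-.025,.06,.04,.03,.17)): cv2.fillConvexPoly(I,boxp(p,*a),1,shift=4)
        return np.abs(cv2.GaussianBlur(I.astype(np.float32),(0,0),4)-M).sum()
    g=np.array(guess)/[1,1,5]
    r=minimize(cost,g,method="Nelder-Mead",options=dict(initial_simplex=[g,g+[.01,0,0],g+[0,.01,0],g+[0,0,.02]],xatol=1e-4,fatol=1))
    print("crate",(r.x*[1,1,5]).round(4),"cost",r.fun/M.sum()); return r.x*[1,1,5],im
E
python3 - <<'E'
from h import *
q,im=crate_pose([.50,.05,-.06]); plan([])
cv2.imwrite("pics/mid.png",cv2.resize(im[110:240,170:300,::-1],(400,400)))
E
```

```text
crate [ 0.5003  0.0489 -0.0727] cost 0.060412812568772005
t 6.25 [ 0.4988 -0.0336  0.0113] [180.  -29.8  86.3] F [ -0.1 -10.4   0.7] q [ 48.  24. -30. 113. -20.  57.  28.]
```

View pics/mid.png

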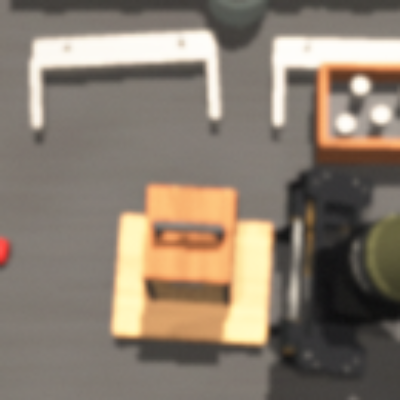

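The crate slides along squarely, with both fingers on its right flank.

```bash
cat >> h.py <<'E'
def tgt(x,y,th,gap,off=.003):
    t=np.array([np.cos(th),np.sin(th)]);n=np.array([-t[1],t[0]])
    q=np.array([x,y])+off*t-(.075+.008+gap)*n
    return np.r_[q,.013],tool(np.degrees(th)+90,30)
E
python3 - <<'E'
from h import *
a=np.array([.5003,.0489,-.0627]);b=np.array([.512,.112,.04])
plan([tgt(*(a+(b-a)*k),0) for k in(0,.33,.66,1)]+[tgt(*b,.04)])
E
```

```text
t 6.25 [ 0.4988 -0.0336  0.0113] [180.  -29.8  86.3] F [ -0.1 -10.4   0.7] q [ 48.  24. -30. 113. -20.  57.  28.]
[0.002, -0.003, -0.009, 0.001, 0.003, -0.001]
[0.094, 0.023, 0.044, 0.012, 0.003, -0.021]
[0.186, 0.05, 0.097, 0.023, 0.003, -0.04]
[0.282, 0.077, 0.151, 0.035, 0.003, -0.06]
[0.109, 0.098, 0.053, 0.035, 0.003, -0.06]
```

apply_moves:
  moves:
    - [0.018,0.003,0,0.002,0.003,-0.004,1]
    - [0.037,0.007,0.01,0.005,0.003,-0.008,1]
    - [0.056,0.012,0.022,0.008,0.003,-0.013,1]
    - [0.075,0.018,0.033,0.01,0.003,-0.017,1]
    - [0.094,0.023,0.044,0.012,0.003,-0.021,1]
    - [0.112,0.028,0.055,0.014,0.003,-0.025,1]
    - [0.13,0.034,0.065,0.016,0.003,-0.029,1]
    - [0.149,0.039,0.076,0.018,0.003,-0.033,1]
    - [0.168,0.045,0.087,0.021,0.003,-0.037,1]
    - [0.186,0.05,0.097,0.023,0.003,-0.04,1]
    - [0.205,0.055,0.108,0.025,0.003,-0.044,1]
    - [0.224,0.06,0.118,0.028,0.003,-0.048,1]
    - [0.243,0.066,0.129,0.03,0.003,-0.052,1]
    - [0.262,0.071,0.14,0.033,0.003,-0.056,1]
    - [0.282,0.077,0.151,0.035,0.003,-0.06,1]
    - [0.282,0.077,0.151,0.035,0.003,-0.06,1]
    - [0.282,0.077,0.151,0.035,0.003,-0.06,1]
    - [0.282,0.077,0.151,0.035,0.003,-0.06,1]

```text
time_s: 8.05
tool_pos: [0.5166, 0.0311, 0.0124]
tool_rot: [-179.8, -30.2, 92.3]
force: [0.2, -5.6, -4.0]
grip_width: 0.0872
grasp_force: 3.1
```

```bash
python3 - <<'E'
from h import *
q,im=crate_pose([.512,.112,.04])
p,r,o=now()
plan([(p+[0,-.05,.0],r),(p+[-.02,-.13,.22],r)])
E
```

```text
crate [0.5099 0.1152 0.0403] cost 0.02413589317411849
t 8.15 [0.5166 0.0311 0.0125] [-179.8  -30.2   92.3] F [-0.3 -6.1 -4. ] q [ 42.  26. -33. 111. -19.  56.  25.]
[-0.216, -0.01, -0.126, 0.0, 0.0, 0.0]
[-0.005, -0.13, -1.275, 0.0, 0.0, 0.0]
```

apply_moves:
  moves:
    - [-0.11,0,-0.063,0,0,0,1]
    - [-0.216,-0.01,-0.126,0,0,0,1]
    - [-0.216,-0.01,-0.13,0,0,0,1]
    - [-0.15,-0.04,-0.4,0,0,0,1]
    - [-0.1,-0.06,-0.7,0,0,0,1]
    - [0,-0.1,-1,0,0,0,1]
    - [0.08,-0.13,-1,0,0,0,1]
    - [0.08,-0.13,-1,0,0,0,1]
    - [0.08,-0.13,-1,0,0,0,1]

```text
time_s: 9.05
tool_pos: [0.4951, -0.0551, 0.195]
tool_rot: [-179.9, -30.4, 92.4]
force: [-0.2, -0.9, -0.9]
grip_width: 0.0871
grasp_force: 0.0
```

```bash
python3 - <<'E'
from h import *
g=tool(182.3,-15)
plan([(np.array([.43,-.03,.26]),g),(np.array([.413,.113,.26]),g)])
E
```

```text
t 9.05 [ 0.4951 -0.0551  0.195 ] [-179.9  -30.4   92.4] F [-0.2 -0.9 -0.9] q [ 51.  13. -32. 101. -22.  81.  28.]
[0.284, -0.32, -0.21, 0.142, -0.414, -1.059]
[0.904, -0.375, 0.153, 0.142, -0.414, -1.059]
```

apply_moves:
  moves:
    - [0.28,-0.32,-0.21,0.12,-0.35,-0.9,1]
    - [0.28,-0.32,-0.21,0.12,-0.35,-0.9,1]
    - [0.28,-0.32,-0.21,0.12,-0.35,-0.9,1]
    - [0.28,-0.32,-0.21,0.12,-0.35,-0.9,1]
    - [0.28,-0.32,-0.21,0.12,-0.35,-0.9,1]
    - [0.28,-0.32,-0.21,0.12,-0.35,-0.9,1]
    - [0.28,-0.32,-0.21,0.12,-0.35,-0.9,1]
    - [0.28,-0.32,-0.21,0.12,-0.35,-0.9,1]
    - [0.28,-0.32,-0.21,0.12,-0.35,-0.9,1]
    - [0.28,-0.32,-0.21,0.12,-0.35,-0.9,1]
    - [0.28,-0.32,-0.21,0.12,-0.35,-0.9,1]

```text
time_s: 10.15
tool_pos: [0.4289, -0.0309, 0.2576]
tool_rot: [175.2, 8.8, 168.6]
force: [-0.2, 0.7, 0.1]
grip_width: 0.0873
grasp_force: 0.0
```

```bash
python3 - <<'E'
from h import *
g=tool(182.3,-15)
plan([(np.array([.413,.113,.26]),g),(np.array([.413,.113,.014]),g)])
E
```

```text
t 10.15 [ 0.4289 -0.0309  0.2576] [175.2   8.8 168.6] F [-0.2  0.7  0.1] q [ 27. -17. -18. 115. -10.  73.  90.]
[0.215, 0.691, 0.013, 0.023, -0.065, -0.158]
[0.403, 0.588, 1.224, 0.023, -0.065, -0.158]
```

apply_moves:
  moves:
    - [0.1,0,0.25,0,0,0,1]
    - [0.1,0.1,0.45,0.01,-0.02,-0.05,1]
    - [0.15,0.25,0.6,0.015,-0.04,-0.1,1]
    - [0.2,0.4,0.75,0.02,-0.06,-0.158,1]
    - [0.3,0.62,0.8,0.023,-0.065,-0.158,1]
    - [0.335,0.625,0.8,0.023,-0.065,-0.158,1]
    - [0.335,0.625,0.8,0.023,-0.065,-0.158,1]
    - [0.335,0.625,0.8,0.023,-0.065,-0.158,1]
    - [0.335,0.625,0.8,0.023,-0.065,-0.158,1]

```text
time_s: 11.05
tool_pos: [0.4153, 0.1128, 0.1019]
tool_rot: [179.9, 15.1, -177.9]
force: [0.8, 0.2, 0.0]
grip_width: 0.0874
grasp_force: 0.0
```

```bash
cat >> h.py <<'E'
def near(x,y,th,gap,off=0.,z=.014,tilt=-15):
    t=np.array([np.cos(th),np.sin(th)]);n=np.array([-t[1],t[0]])
    q=np.array([x,y])+off*n-(.06+.009+gap)*t
    return np.r_[q,z],tool(np.degrees(th)+180,tilt)
E
python3 - <<'E'
from h import *
s=[.51,.115,.04]
plan([near(*s,.025),near(*s,.004)])
E
```

```text
t 11.05 [0.4153 0.1128 0.1019] [ 179.9   15.1 -177.9] F [0.8 0.2 0. ] q [ 12. -15. -31. 132.  -5.  47.  76.]
[0.111, -0.008, 0.425, 0.001, 0.001, -0.002]
[0.01, -0.008, 0.453, 0.001, 0.001, -0.002]
```

apply_moves:
  moves:
    - [0.06,-0.004,0.2,0,0,0,1]
    - [0.1,-0.008,0.4,0,0,0,1]
    - [0.111,-0.008,0.425,0,0,0,1]
    - [0.111,-0.008,0.425,0,0,0,1]
    - [0.111,-0.008,0.425,0,0,0,1]

```text
time_s: 11.55
tool_pos: [0.4172, 0.1126, 0.0158]
tool_rot: [179.9, 15.2, -177.8]
force: [0.3, -0.1, 0.1]
grip_width: 0.0867
grasp_force: 0.0
```

```bash
python3 - <<'E'
from h import *
q,im=crate_pose([.51,.115,.04])
s=np.array([.51,.115,.04]);e=np.array([.600,.1135,.04])
plan([near(*s,.004),near(*s,0)]+[near(*(s+(e-s)*k),0) for k in(.5,1)])
s=viewer.read_camera("scene")[80:250,200:370,::-1]
cv2.imwrite("pics/near.png",np.hstack([cv2.resize(im[110:240,150:280,::-1],(400,400)),cv2.resize(s,(400,400))]))
E
```

```text
crate [0.5094 0.1144 0.0441] cost 0.023187487913169276
t 11.65 [0.4175 0.1128 0.0162] [ 179.9   15.3 -177.8] F [-0.7 -0.1  0.3] q [ 14.  -5. -35. 136.   4.  33.  67.]
[-0.091, -0.007, 0.036, 0.001, 0.004, -0.001]
[-0.11, -0.007, 0.042, 0.001, 0.004, -0.001]
[-0.327, -0.02, 0.101, 0.001, 0.004, -0.001]
[-0.544, -0.032, 0.16, 0.001, 0.004, -0.001]
```

View pics/near.png

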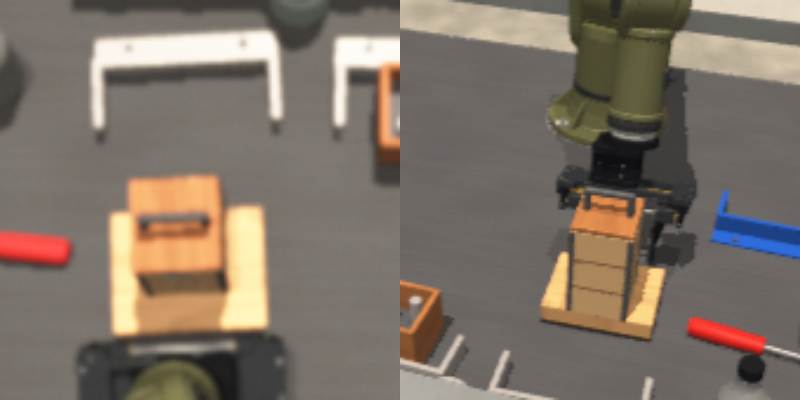

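The left half shows the crate lined up below the bay with the gripper at its near edge. The right half shows the gripper clear behind the box. I'll push forward to the bay's mouth.

apply_moves:
  moves:
    - [-0.05,-0.003,0.02,0,0.002,0,1]
    - [-0.091,-0.007,0.036,0,0.004,0,1]
    - [-0.11,-0.007,0.042,0,0.004,0,1]
    - [-0.137,-0.009,0.049,0,0.004,0,1]
    - [-0.164,-0.01,0.057,0,0.004,0,1]
    - [-0.191,-0.012,0.064,0,0.004,0,1]
    - [-0.218,-0.013,0.071,0,0.004,0,1]
    - [-0.245,-0.015,0.079,0,0.004,0,1]
    - [-0.272,-0.017,0.086,0,0.004,0,1]
    - [-0.3,-0.018,0.094,0,0.004,0,1]
    - [-0.327,-0.02,0.101,0,0.004,0,1]
    - [-0.354,-0.022,0.108,0,0.004,0,1]
    - [-0.381,-0.023,0.116,0,0.004,0,1]
    - [-0.408,-0.024,0.123,0,0.004,0,1]
    - [-0.435,-0.026,0.13,0,0.004,0,1]
    - [-0.462,-0.027,0.138,0,0.004,0,1]
    - [-0.49,-0.029,0.145,0,0.004,0,1]
    - [-0.517,-0.03,0.152,0,0.004,0,1]
    - [-0.544,-0.032,0.16,0,0.004,0,1]

```text
time_s: 13.6
tool_pos: [0.5223, 0.1103, 0.0085]
tool_rot: [-179.9, 13.9, -177.7]
force: [-19.5, -0.1, 13.1]
grip_width: 0.0872
grasp_force: 9.6
```

```bash
python3 - <<'E'
from h import *
q,im=crate_pose([.60,.114,.04])
s=np.array([.6,.1135,.04]);e=np.array([.675,.117,.04])
plan([near(*(s+(e-s)*k),0) for k in(0,.25,.5,.75,1)])
c=cam("top")
a=cv2.resize(im[105:235,150:280,::-1],(598,598),interpolation=cv2.INTER_CUBIC)
def dr(p,L,col):
    L=np.array(L,float)/1000;C,S=np.cos(p[2]),np.sin(p[2]);W=np.c_[p[0]+C*L[:,0]-S*L[:,1],p[1]+S*L[:,0]+C*L[:,1],L[:,2]]
    cv2.polylines(a,[((w2px(c,W)-[150,105]+.5)*4.6-.5).round().astype(int)],False,col,1)
b=[.676,.117,.04]
for z,col in((30,(0,0,255)),(0,(255,0,0))):
    dr(b,[(-4,87,z),(60,87,z),(60,-87,z),(-4,-87,z)],col); dr(q,[(-60,75,z),(-60,-75,z),(60,-75,z),(60,75,z),(-60,75,z)],col)
cv2.imwrite("pics/mouth.png",a)
E
```

```text
crate [0.5957 0.1137 0.0492] cost 0.2825404334487954
t 13.7 [0.5239 0.1103 0.0088] [-179.9   14.1 -177.7] F [-10.4  -0.3   2.9] q [ 14.  11. -33. 123.  17.  35.  62.]
[-0.041, 0.001, -0.016, -0.001, -0.01, -0.0]
[-0.132, 0.002, 0.006, -0.001, -0.01, -0.0]
[-0.223, 0.002, 0.029, -0.001, -0.01, -0.0]
[-0.314, 0.003, 0.052, -0.001, -0.01, -0.0]
[-0.405, 0.004, 0.075, -0.001, -0.01, -0.0]
```

View pics/mouth.png

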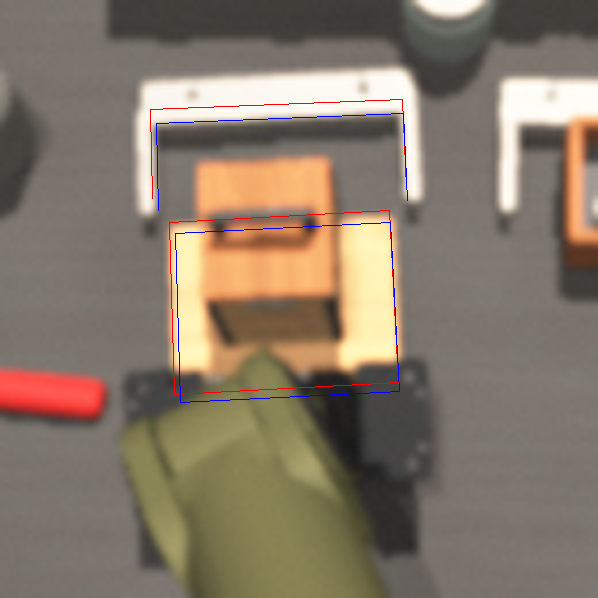

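The board is square at the bay's mouth, maybe 3 mm to the right (edges at columns about 171 and 401, cheeks at 155 and 406). I'll continue with a slight left bias.

apply_moves:
  moves:
    - [-0.041,0.004,-0.016,0,-0.01,0,1]
    - [-0.064,0.007,-0.01,0,-0.01,0,1]
    - [-0.087,0.01,-0.005,0,-0.01,0,1]
    - [-0.11,0.013,0,0,-0.01,0,1]
    - [-0.132,0.016,0.006,0,-0.01,0,1]
    - [-0.155,0.017,0.012,0,-0.01,0,1]
    - [-0.178,0.018,0.018,0,-0.01,0,1]
    - [-0.2,0.018,0.023,0,-0.01,0,1]
    - [-0.223,0.018,0.029,0,-0.01,0,1]
    - [-0.246,0.018,0.035,0,-0.01,0,1]
    - [-0.268,0.018,0.041,0,-0.01,0,1]
    - [-0.291,0.018,0.046,0,-0.01,0,1]
    - [-0.314,0.018,0.052,0,-0.01,0,1]
    - [-0.337,0.018,0.058,0,-0.01,0,1]
    - [-0.36,0.018,0.064,0,-0.01,0,1]

```text
time_s: 15.2
tool_pos: [0.5951, 0.116, 0.0127]
tool_rot: [-179.9, 14.8, -177.8]
force: [-9.1, 0.3, -3.5]
grip_width: 0.0874
grasp_force: 4.4
```

```bash
python3 - <<'E'
from h import *
e=np.array([.675,.119,.04])
plan([near(*e,-k) for k in(-.005,0,.005,.01)])
im=viewer.read_camera("top")
cv2.imwrite("pics/in.png",cv2.resize(im[105:215,150:260,::-1],(594,594),interpolation=cv2.INTER_CUBIC))
E
```

```text
t 15.2 [0.5951 0.116  0.0127] [-179.9   14.8 -177.8] F [-9.1  0.3 -3.5] q [ 12.  18. -31. 114.  21.  38.  61.]
[-0.031, -0.001, 0.001, -0.001, -0.003, -0.001]
[-0.055, -0.001, 0.008, -0.001, -0.003, -0.001]
[-0.079, -0.001, 0.014, -0.001, -0.003, -0.001]
[-0.103, -0.001, 0.021, -0.001, -0.003, -0.001]
```

View pics/in.png

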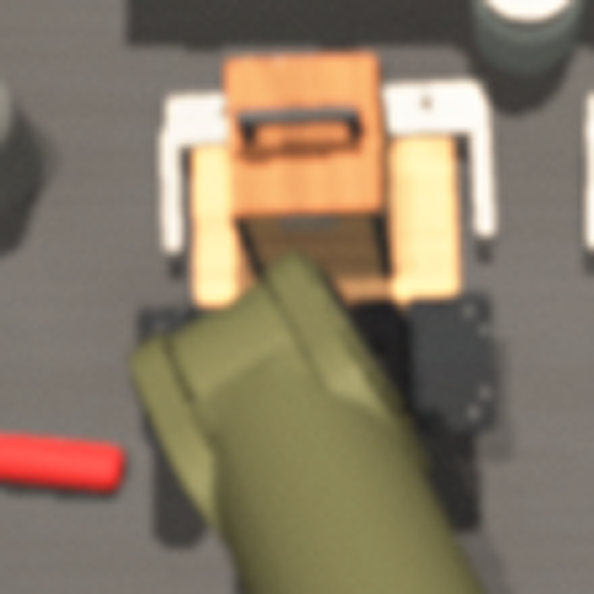

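The board is inside both cheeks with only a small gap to the stop. I'll press on gently.

apply_moves:
  moves:
    - [-0.01,0,0,0,0,0,1]
    - [-0.02,0,0.002,0,0,0,1]
    - [-0.03,0,0.004,0,0,0,1]
    - [-0.04,0,0.006,0,0,0,1]
    - [-0.04,0,0.006,0,0,0,1]

```text
time_s: 15.75
tool_pos: [0.5983, 0.1159, 0.0126]
tool_rot: [-179.7, 14.2, -177.7]
force: [-25.3, -2.9, 10.9]
grip_width: 0.0869
grasp_force: 12.9
```

apply_moves:
  moves:
    - [-0.01,0,0.002,0,0,0,1]
    - [-0.02,0,0.004,0,0,0,1]
    - [-0.02,0,0.004,0,0,0,1]
    - [-0.02,0,0.004,0,0,0,1]

```text
time_s: 16.15
tool_pos: [0.5986, 0.1159, 0.0123]
tool_rot: [-179.6, 13.9, -177.7]
force: [-38.5, -4.3, 24.9]
grip_width: 0.0873
grasp_force: 19.7
```

It has hit the stop: the force went from 25 to 38 N with no further travel. I'll back off straight.

apply_moves:
  moves:
    - [0.05,0,-0.013,0,0,0,1]
    - [0.12,0,-0.03,0,0,0,1]
    - [0.25,0,-0.07,0,0,0,1]
    - [0.4,0,-0.12,0,0,0,1]
    - [0.55,0,-0.17,0,0,0,1]
    - [0.55,0,-0.17,0,0,0,1]
    - [0.55,0,-0.17,0,0,0,1]

```text
time_s: 16.85
tool_pos: [0.4992, 0.113, 0.0223]
tool_rot: [180.0, 15.7, -177.7]
force: [0.3, 0.3, 0.2]
grip_width: 0.0868
grasp_force: 0.0
```

```bash
python3 - <<'E'
from h import *
q,im=crate_pose([.676,.118,.04]); plan([])
cv2.imwrite("pics/end.png",cv2.resize(im[105:215,150:260,::-1],(594,594),interpolation=cv2.INTER_CUBIC))
E
```

```text
crate [0.6653 0.1197 0.0345] cost 0.0390056306254111
t 16.95 [0.5003 0.1133 0.0225] [ 179.9   15.7 -177.8] F [-0.   0.3 -0.3] q [ 15.   5. -34. 127.  13.  34.  63.]
```

View pics/end.png

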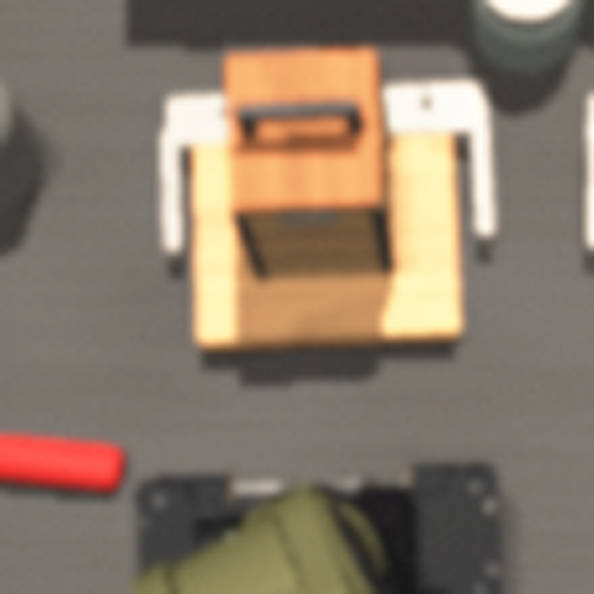

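The board is flush against the stop, centred between the cheeks and upright, and the gripper is clear (top edge at row 470). I'm handing in.

```bash
python3 -c "
from cell import env
print(env.sign_off())"
```

```text
the job is handed in; nothing more can be done
None
```

I pushed the crate into the empty bay until it met the back stop, and handed the job in at about 17 s. It stands upright and centred to within a few millimetres, the gripper is clear, and no bystander was seen to move; the sign-off returned no verdict.

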